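Lay out the files in order of length

ROBOT

A 6-joint arm with a two-finger parallel gripper is mounted at the origin on the work surface. World frame = base frame: x ahead of the robot, y to its left, z up, the work surface at z = 0. Lengths are in m, angles in rad, forces in N, time in s.
With the tool pointing down it reaches from about 0.3 to 0.775 m from the base axis. Payload 14.6 kg.
Tool frame: the origin (TCP) lies at the very end of the fingers, on their centre line; the grasp point (between the pads) lies 19 mm behind it (ctrl.hold_point_z is the z of the grasp point in the tool frame, in m); z points along the fingers, y is the direction in which the jaws open and shut (so a half turn about z gives the same grasp; the last joint's range is limited). The gripper opens to 94 mm and grips with 3 to 60 N. Pads are 16 mm wide; open, the fingers measure 119 mm over their backs; the gripper's body (75 mm by 177 mm) begins 78 mm behind the grasp point.
Start: joints at [1.188, 0.3, 1.521, -0, 1.321, -0.067], TCP at [0.171, 0.523, 0.205] pointing down, gripper open.
Joint ranges: [-3.03, 3.03], [-0.79, 2.21], [0.23, 2.52], [-1.04, 4.18], [0, 3.07], [-2.55, 2.55]. Speed limits (rad/s): [2.22, 2.22, 2.57, 3.14, 3.14, 3.14].

INTERFACE

Orientations are given as [roll, pitch, yaw] about the fixed x, y, z axes, in that order (R = Rz(yaw) Ry(pitch) Rx(roll)).
In Python, from station import ctrl, cams, hand_in gives the robot as it stands.
- The arm moves only by the tool servo_tool, never from a script. Its argument "rows" is a list of rows, each a list of 7 numbers: the shift along the world's x, y, z in m, then the turn, a rotation vector about the world's x, y, z in rad, then the gripper command: -1 is shut, 1 is fully open, values between are in proportion. A call has exactly 8 rows; each row is the pose to reach, as a shift and turn from the pose measured when the call began; what a row does not reach only later rows make up. A row lasts 1/12 s, in which the tool goes at most 41.7 mm and 7.16 degrees, less where a joint would pass 70% of its speed; a pose out of reach is approached as far as the arm can. A call with a gripper value outside its range is refused whole. The fingers move at their own pace and stop on an object; "newtons" is the grip in N (left out, the last holds). Time passes only in rows, so rows that repeat a pose let the fingers close, or fill a call up. It gives the time, the measured TCP pose, the force and the opening at its end, in the units of the state.
- ctrl.get_obs(): the state, without advancing time (a new reading comes with each control period).
- cams.camera(name): name is "side" or "top" or "wrist"; returns a dict with "image" (400x640x3 uint8, red, green, blue), "depth" (400x640 float32, m along the optical axis (not along the pixel's ray), 0 where there is no reading), "fx", "fy", "cx", "cy" (pixels), "rvec" (rotation vector, rad) and "tvec" (3), from world to camera coordinates, as OpenCV has them; the wrist camera has in their place "hand_eye" (4x4, takes a point from camera to tool coordinates, whose origin is the TCP and whose axes are the flange's). Camera axes: x right, y down, z forward; pixel columns grow to the right and rows downward; lengths in m; the calibration is good to about 2 mm. A picture is of the moment at which its call begins: read the wrist's pose just before it.
- hand_in(): hands the job in, once; it reports no verdict.
Trained networks look in a picture, given as the dict that the camera call returned (one of the last four; its "shot" number tells which), for a name from the list of things; names that differ only in an ending like _2 or _b are one class to them, and where a whole thing is asked for, a point or a joint stands for the part that bears it (a point fixed in the world has none). Each returns a list of dicts, best first, with "p" (0 to 1); they miss things now and then, are a little off and sometimes report something else, mostly with a low value. They report only what shows in the picture. A call takes as long as a camera call.
- cams.spot_in(picture, name): "box" ([left, top, right, bottom] as shares, 0 to 1, of the picture: columns of its width, rows of its height, round what is visible of it).
- cams.place_of(picture, name): "at" ([column, row] as shares, 0 to 1, of the picture: columns of its width, rows of its height: a listed point, or the origin of a listed thing).
The state is a dict: "time_s": time; "qpos": joint angles; "joint_vel": joint speeds; "tau": joint torques, N m; "ee_pos": TCP position; "eef_rot": TCP orientation; "force": force on the tool from outside, world axes, zero at the start; "moment": the same for the moment, N m; "grip_width": finger opening in m.
Only numpy, scipy, OpenCV 4.12 (cv2) and the standard library are available. Lean on these libraries where they do the work, as an engineer would, in place of code of your own. Each camera call takes 0.05 s, during which the arm holds its last target.

TASK

Lay the four files from the rubber mat in the file rest in order of length, one per lane, the longest in the end lane nearest the steel lattice workpiece and the shortest in the lane farthest from it, each with its handle on the black strip and its blade pointing straight down its lane, away from the robot. Set them down rather than dropping them, never let one file knock against another, and leave the tape roll and the packing block where they are.

Things in the scene. Friction and masses are not known exactly. Their poses are not given: they have to be found in the camera images.
- file_wood: file, a plain pale wooden handle, 260 mm long: handle 80 long, 24 wide, 23 high; brass ferrule 12 long; bright steel flat (18 wide, 5 thick) blade 168 long. About 150 g. Lies flat, loose; origin on the underside, under mid-handle; x to the blade's tip, z up. Balances 87 mm ahead of the origin; can be pinched across the handle (along y) anywhere from x = -30 to +30 mm
- file_red: file, a red handle, 230 mm long: handle 80 long, 24 wide, 23 high; black ferrule 12 long; bright steel half-round (13 wide) blade 138 long. About 115 g. Lies flat, loose; origin on the underside, under mid-handle; x to the blade's tip, z up. Balances 60 mm ahead of the origin; can be pinched across the handle (along y) anywhere from x = -30 to +30 mm
- file_blue: file, a blue handle, 200 mm long: handle 80 long, 24 wide, 23 high; black ferrule 12 long; bright steel square (8 wide) blade 108 long. About 100 g. Lies flat, loose; origin on the underside, under mid-handle; x to the blade's tip, z up. Balances 46 mm ahead of the origin; can be pinched across the handle (along y) anywhere from x = -30 to +30 mm
- file_yellow: file, a yellow handle, 170 mm long: handle 80 long, 24 wide, 23 high; black ferrule 12 long; bright steel round (7 diameter) blade 78 long. About 70 g. Lies flat, loose; origin on the underside, under mid-handle; x to the blade's tip, z up. Balances 27 mm ahead of the origin; can be pinched across the handle (along y) anywhere from x = -30 to +30 mm
- rest: fixed file rest, grey-painted board; origin under the board, mid-width; x away from robot, z up. Board 10 mm thick, x -110 to 140, y -145 to 145. Black rubber strip for handles, flush, x -97 to -13 (middle -55). Beyond it 5 wooden dividers, 10 wide, 18 high, x 15 to 135, at y -132, -66, 0, 66, 132, form 4 blade lanes centred on y -99, -33, 33, 99, each 56 wide
- workpiece: the job: three-legged bright steel lattice node, 145 mm high, on a brown wooden pad 150 by 130, fixed, well to the left or the right of mat and rest; origin under the pad's middle. It shows which end of the rest the longest file goes
- grinder: red angle grinder with aluminium head and grey disc lying on the bench on the other side, fixed, about 285 long (x) by 115, 80 high; leave it
- tape_roll: roll of yellow masking tape lying flat and loose, 90 outside diameter, 68 inside, 25 high; bystander; origin under its centre
- packing_block: loose dark wooden packing block, 45 (x) by 75 (y), 32 high; bystander; origin under its centre

How it is judged:
By the outcome, as a careful person would: the job done as asked, in the order asked, and still so for the second after the job is handed in, with the robot touching nothing.
It also fails if it takes over 104 s, if anything falls off the work surface, if the arm or the gripper's body presses on something with over 40 N, if the wrist force passes 120 N, or if a joint passes its speed limit or range.

## Working session

There is one attempt and no reset: what is moved stays moved. The work goes in short steps, Python scripts to look and compute and a tool call to move; the robot and the scene stay as the last step left them, time stands still between calls to the robot, and variables do not carry over. Pictures are saved under pics/ and viewed, and the job is handed in when it is done.

Besides the shell and the picture viewer there is one more tool, called after "Request:" as name([rows], argument=value, ...), one row to a line, values as JSON. servo_tool: Moves the arm, as the interface text tells. Its arguments: {"type":"object","properties":{"rows":{"type":"array"},"newtons":{"type":"number"}},"required":["rows"]}

```bash
ls; mkdir -p pics
cat > h.py <<'E'
import numpy as np,cv2
from station import ctrl,cams
def save(p,n): cv2.imwrite('pics/'+n,cv2.cvtColor(p['image'],cv2.COLOR_RGB2BGR))
def w2c(p):
    R=cv2.Rodrigues(np.array(p['rvec'],float))[0]; return R,np.array(p['tvec'],float).ravel()
def pix2w(p,u,v,z):
    R,t=w2c(p); d=R.T@np.array([(u-p['cx'])/p['fx'],(v-p['cy'])/p['fy'],1]); c=-R.T@t
    return c+d*(z-c[2])/d[2]
def cloud(p):
    R,t=w2c(p); D=p['depth']; v,u=np.mgrid[0:D.shape[0],0:D.shape[1]]
    P=np.stack([(u-p['cx'])/p['fx']*D,(v-p['cy'])/p['fy']*D,D],-1)
    return (P-t)@R
def proj(p,X):
    R,t=w2c(p); c=R@np.array(X,float)+t; return c[0]/c[2]*p['fx']+p['cx'],c[1]/c[2]*p['fy']+p['cy']
E
python3 - <<'E'
from h import *
o=ctrl.get_obs(); print({k:np.round(v,3) for k,v in o.items()},ctrl.hold_point_z)
for n in ['top','side']:
    p=cams.camera(n); save(p,n+'0.png')
    if n=='top':
        for k in ['file_wood','file_red','file_blue','file_yellow','rest','workpiece','tape_roll','packing_block']:
            for q in cams.place_of(p,k)[:2]:
                u,v=q['at'][0]*640,q['at'][1]*400
                print(k,round(q['p'],2),round(u),round(v),pix2w(p,u,v,0.01).round(3))
E
```

```text
pics
{'time_s': np.float64(0.0), 'qpos': array([ 1.188,  0.3  ,  1.522, -0.   ,  1.321, -0.067]), 'joint_vel': array([ 0.001,  0.001,  0.001, -0.   , -0.001, -0.001]), 'tau': array([ 1.0000e-03, -5.3180e+01, -3.5272e+01,  7.1000e-02,  2.4000e-02,
       -0.0000e+00]), 'ee_pos': array([0.171, 0.523, 0.205]), 'eef_rot': array([-3.14 , -0.   ,  2.826]), 'force': array([-0.532, -1.641, -1.188]), 'moment': array([-0.036,  0.02 , -0.03 ]), 'grip_width': np.float64(0.094)} -0.0188
file_wood 0.81 225 241 [0.453 0.263 0.01 ]
file_red 0.69 201 229 [0.489 0.339 0.01 ]
file_red 0.29 148 209 [0.544 0.505 0.01 ]
file_blue 0.71 259 231 [0.487 0.161 0.01 ]
file_yellow 0.6 285 252 [0.425 0.079 0.01 ]
rest 0.9 378 212 [ 0.553 -0.2    0.01 ]
rest 0.61 225 239 [0.459 0.263 0.01 ]
workpiece 0.74 483 213 [ 0.557 -0.519  0.01 ]
tape_roll 0.71 345 132 [ 0.802 -0.096  0.01 ]
packing_block 0.68 295 137 [0.782 0.062 0.01 ]
```

View pics/top0.png

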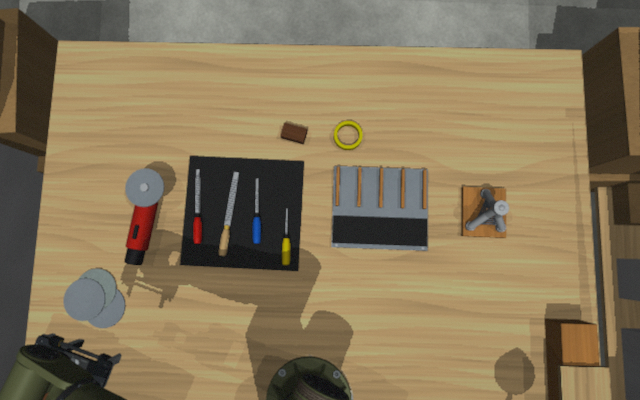

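View pics/side0.png

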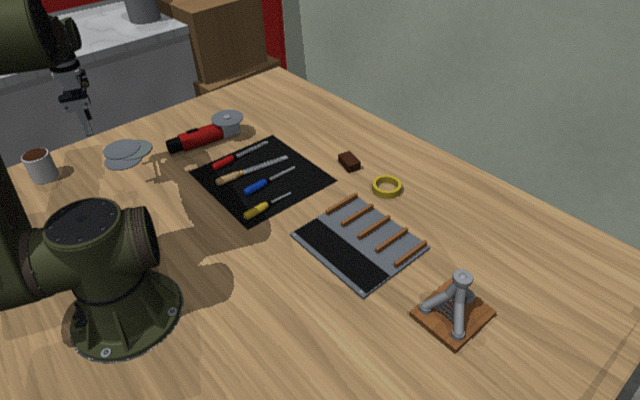

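```bash
cat > seg.py <<'E'
from h import *
def files(p,only=None):
    im=p['image']; hsv=cv2.cvtColor(im,cv2.COLOR_RGB2HSV).astype(int); C=cloud(p)
    H,S,V=hsv[...,0],hsv[...,1],hsv[...,2]
    return H,S,V,C
E
python3 - <<'E'
from seg import *
p=cams.camera('top'); H,S,V,C=files(p)
save(p,'t1.png')
big=cv2.resize(p['image'][145:280,175:440],None,fx=3,fy=3,interpolation=cv2.INTER_CUBIC); cv2.imwrite('pics/big.png',big[...,::-1])
X,Y,Z=C[...,0],C[...,1],C[...,2]
ys,xs=np.mgrid[0:400,0:640]
# mat region
for n,(u0,u1) in dict(red=(188,208),wood=(212,242),blue=(249,264),yellow=(278,295)).items():
    v0,v1=165,268
    m=np.zeros(V.shape,bool); m[v0:v1,u0:u1]=True
    m&=(V>70)
    hd=m&(S>{'red':150,'wood':60,'blue':130,'yellow':150}[n])
    bl=m&(S<60)
    P=[]
    for mm,zz in ((hd,.02),(bl,.012)):
        vv,uu=np.nonzero(mm)
        P.append(np.array([pix2w(p,u+0.,v+0.,zz)[:2] for u,v in zip(uu,vv)]))
    for Q in P:
        c=Q.mean(0); w,U=np.linalg.eigh(np.cov(Q.T)); d=U[:,1]; d=d*np.sign(d[0]); s=(Q-c)@d
        print(n,len(Q),c.round(4),'ang',np.degrees(np.arctan2(d[1],d[0])).round(1),'ext',s.min().round(3),s.max().round(3),'mid',(c+d*(s.min()+s.max())/2).round(4))
    dc=P[1].mean(0)-P[0].mean(0); print('  handle->blade ang',np.degrees(np.arctan2(dc[1],dc[0])).round(2), 'zmax',np.percentile(Z[hd],90).round(3))
# rest: strip
m=np.zeros(V.shape,bool); m[205:255,325:435]=True; m&=(V<45)
m=cv2.morphologyEx(m.astype(np.uint8),cv2.MORPH_OPEN,np.ones((5,5)))
cn=max(cv2.findContours(m,0,2)[0],key=cv2.contourArea); r=cv2.minAreaRect(cn); print(r)
print([pix2w(p,u,v,.01)[:2].round(3) for u,v in cv2.boxPoints(r)], pix2w(p,*r[0],.01).round(4))
# dividers: brownish raised
m=np.zeros(V.shape,bool); m[160:212,330:432]=True
m&=(S>90)
n,l,st,ce=cv2.connectedComponentsWithStats(m.astype(np.uint8))
for i in range(1,n):
    if st[i,4]>60:
        vv,uu=np.nonzero(l==i); Q=np.array([pix2w(p,u,v,.028)[:2] for u,v in zip(uu,vv)]); c=Q.mean(0); d=np.linalg.eigh(np.cov(Q.T))[1][:,1]; d*=np.sign(d[0])
        print('div',st[i,4],c.round(4),np.degrees(np.arctan2(d[1],d[0])).round(2))
for k in ['workpiece','tape_roll','packing_block']:
    print(k,cams.place_of(p,k)[:1])
E
```

```text
red 222 [0.4833 0.3472] ang 3.5 ext -0.039 0.04 mid [0.4841 0.3472]
red 221 [0.6046 0.356 ] ang 2.6 ext -0.066 0.068 mid [0.6059 0.3561]
  handle->blade ang 4.16 zmax 0.029
wood 249 [0.45   0.2647] ang -7.6 ext -0.078 0.052 mid [0.437  0.2664]
wood 363 [0.5829 0.2498] ang -7.0 ext -0.081 0.085 mid [0.5848 0.2496]
  handle->blade ang -6.38 zmax 0.028
blue 224 [0.4879 0.1683] ang 2.8 ext -0.039 0.04 mid [0.4884 0.1684]
blue 136 [0.5954 0.1728] ang 2.1 ext -0.052 0.053 mid [0.5961 0.1728]
  handle->blade ang 2.38 zmax 0.028
yellow 214 [0.4279 0.0771] ang 0.3 ext -0.039 0.039 mid [0.4278 0.0771]
yellow 67 [0.5167 0.0792] ang 0.2 ext -0.035 0.041 mid [0.5198 0.0792]
  handle->blade ang 1.34 zmax 0.029
((379.6086120605469, 230.51307678222656), (93.04759216308594, 26.091846466064453), 2.0825653076171875)
[array([ 0.459, -0.063]), array([ 0.538, -0.065]), array([ 0.534, -0.347]), array([ 0.455, -0.343])] [ 0.4962 -0.2048  0.01  ]
div 1191 [ 0.6671 -0.2194] 88.43
div 125 [ 0.6288 -0.0738] -0.98
div 133 [ 0.6233 -0.2051] -1.03
div 137 [ 0.6282 -0.2704] -1.32
workpiece [{'at': [0.4417, 0.6335], 'p': 0.23}]
tape_roll [{'at': [0.5409, 0.333], 'p': 0.57}]
packing_block [{'at': [0.4639, 0.3375], 'p': 0.62}]
```

View pics/big.png

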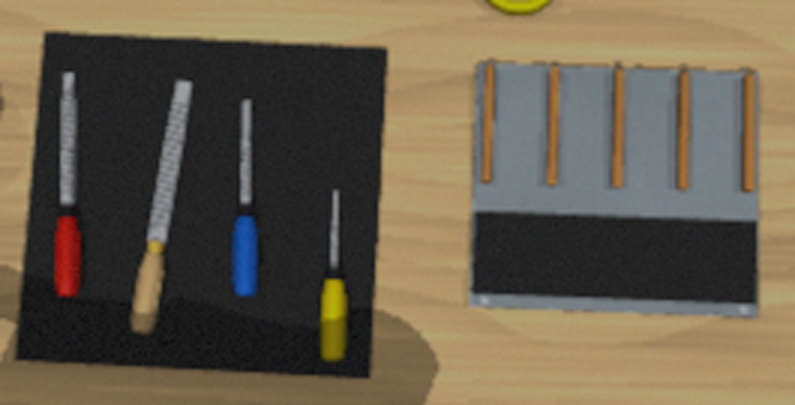

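Run:
```python
from seg import *
p=cams.camera('top'); H,S,V,C=files(p)
Z=C[...,2]
for n,(a,b,c,d) in dict(mat=(170,190,205,220),mat2=(200,230,266,276),strip=(225,235,345,415),board=(180,200,343,353),bench=(280,300,380,420),woodh=(240,246,222,225),woodb=(180,195,230,236),redh=(225,235,197,199),blueb=(185,205,256,258)).items(): print(n,np.median(Z[a:b,c:d]).round(4))
for q in cams.place_of(p,'file_wood')[:1]+cams.place_of(p,'file_red')[:1]: print(pix2w(p,q['at'][0]*640,q['at'][1]*400,.01))
```

```text
mat 0.0034
mat2 0.0038
strip 0.0116
board 0.0109
bench 0.0008
woodh 0.0263
woodb 0.0096
redh 0.0258
blueb 0.0132
[0.45692756 0.25960522 0.01      ]
[0.48207228 0.34665031 0.01      ]
```

Request:
servo_tool([
  [0.03,-0.026,0,0,0,0.02,0.3],
  [0.07,-0.06,0,0,0,0.05,0.3],
  [0.11,-0.094,0,0,0,0.08,0.3],
  [0.15,-0.128,0,0,0,0.11,0.3],
  [0.18,-0.154,0,0,0,0.14,0.3],
  [0.21,-0.18,0,0,0,0.17,0.3],
  [0.24,-0.205,0,0,0,0.197,0.3],
  [0.27,-0.23,0,0,0,0.197,0.3],
], newtons=50)

```text
time_s: 1.52
ee_pos: [0.4242, 0.3061, 0.2057]
eef_rot: [3.141, 0.0, 3.025]
force: [0.2, 0.9, 0.3]
grip_width: 0.0609
```

Request:
servo_tool([
  [0.02,-0.018,-0.01,0,0,0,0.3],
  [0.04,-0.036,-0.03,0,0,0,0.3],
  [0.05,-0.0426,-0.05,0,0,0,0.3],
  [0.05,-0.0426,-0.06,0,0,0,0.3],
  [0.05,-0.0426,-0.06,0,0,0,0.3],
  [0.05,-0.0426,-0.06,0,0,0,0.3],
  [0.05,-0.0426,-0.06,0,0,0,0.3],
  [0.05,-0.0426,-0.06,0,0,0,0.3],
])

```text
time_s: 2.18
ee_pos: [0.4741, 0.2644, 0.147]
eef_rot: [3.14, 0.002, 3.026]
force: [-0.5, -0.4, -0.3]
grip_width: 0.0612
```

```bash
cat >> h.py <<'E'
from scipy.spatial.transform import Rotation as Rn
def wristP():
    o=ctrl.get_obs(); p=cams.camera('wrist')
    T=np.eye(4); T[:3,:3]=Rn.from_euler('xyz',o['eef_rot']).as_matrix(); T[:3,3]=o['ee_pos']
    M=np.linalg.inv(T@np.array(p['hand_eye'])); p['rvec']=cv2.Rodrigues(M[:3,:3])[0]; p['tvec']=M[:3,3]
    return p,o
E
python3 - <<'E'
from h import *
p,o=wristP(); save(p,'w1.png'); print(o['ee_pos'],o['eef_rot'])
import pickle; pickle.dump(p,open('w1.pkl','wb'))
# grid
im=p['image'][...,::-1].copy()
def ln(a,b,z,c):
    q=[tuple(int(round(x)) for x in proj(p,[*t,z])) for t in (a,b)]; cv2.line(im,q[0],q[1],c,1)
for (x,y),a,L in [((.449,.2665),-6.8,.22),((.484,.347),3.4,.19),((.488,.168),2.5,.16),((.428,.077),1,.13)]:
    d=np.array([np.cos(np.radians(a)),np.sin(np.radians(a))]); c=np.array([x,y]); n=np.array([-d[1],d[0]])
    ln(c-.04*d,c+L*d,.015,(0,255,0)); ln(c-.012*n,c+.012*n,.026,(255,0,255))
cv2.imwrite('pics/w1o.png',im)
E
```

```text
[0.47408182 0.26444931 0.14699891] [3.14022605e+00 1.95829906e-03 3.02587518e+00]
```

View pics/w1o.png

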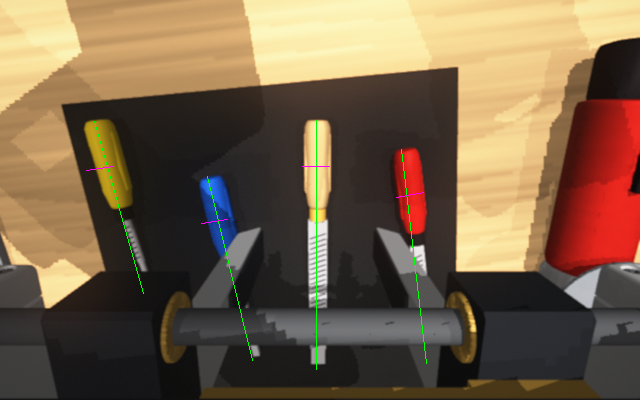

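Request:
servo_tool([
  [0,-0.001,-0.03,0,0,0,0.3],
  [0,-0.001,-0.06,0,0,0,0.3],
  [0,-0.001,-0.085,0,0,0,0.3],
  [0,-0.001,-0.105,0,0,0,0.3],
  [0,-0.001,-0.12,0,0,0,0.3],
  [0,-0.001,-0.13,0,0,0,0.3],
  [0,-0.001,-0.139,0,0,0,0.3],
  [0,-0.001,-0.139,0,0,0,0.3],
])

```text
time_s: 2.9
ee_pos: [0.4736, 0.2633, 0.0069]
eef_rot: [3.141, 0.001, 3.026]
force: [0.3, -0.1, 0.5]
grip_width: 0.061
```

Request:
servo_tool([
  [0,0,0,0,0,0,-1],
  [0,0,0,0,0,0,-1],
  [0,0,0,0,0,0,-1],
  [0,0,0,0,0,0,-1],
  [0,0,0,0,0,0,-1],
  [0,0,0,0,0,0,-1],
  [0,0,0,0,0,0,-1],
  [0,0,0,0,0,0,-1],
])

```text
time_s: 3.57
ee_pos: [0.4738, 0.2635, 0.0072]
eef_rot: [3.141, 0.001, 3.026]
force: [-0.2, -0.3, 3.0]
grip_width: 0.0235
```

Request:
servo_tool([
  [0,0,0.008,0,0,0,-1],
  [0,0,0.02,0,0,0,-1],
  [0,0,0.04,0,0,0,-1],
  [0,0,0.06,0,0,0,-1],
  [0,0,0.08,0,0,0,-1],
  [0,0,0.1,0,0,0,-1],
  [0,0,0.11,0,0,0,-1],
  [0,0,0.11,0,0,0,-1],
])

```text
time_s: 4.23
ee_pos: [0.4747, 0.2639, 0.12]
eef_rot: [3.138, 0.005, 3.026]
force: [-0.9, 0.3, -1.9]
grip_width: 0.0235
```

Run:
```python
from h import *
p,o=wristP(); save(p,'w2.png'); q=cams.camera('side'); save(q,'s2.png')
a=cv2.imread('pics/w2.png');b=cv2.imread('pics/s2.png')[50:300,100:420]
b=cv2.resize(b,(480,375)); a=cv2.resize(a,(480,300))[:, :]
im=np.zeros((375,800,3),np.uint8); im[:200,:320]=cv2.resize(a,(320,200)); im[:,320:]=b; cv2.imwrite('pics/c2.png',im)
print(o['moment'],o['force'])
```

```text
[0.07834188 0.09339246 0.03390871] [-0.85246749  0.28323993 -1.94036827]
```

View pics/c2.png

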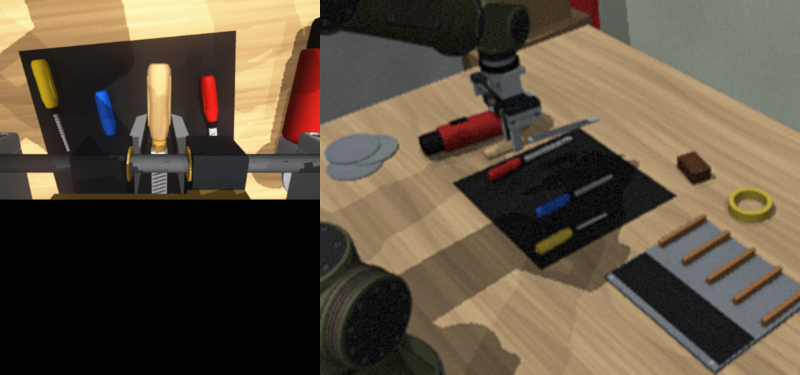

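Request:
servo_tool([
  [0.002,-0.02,0,0,0,0.01,-1],
  [0.005,-0.055,0,0,0,0.03,-1],
  [0.008,-0.095,0,0,0,0.05,-1],
  [0.011,-0.135,0,0,0,0.06,-1],
  [0.014,-0.175,0,0,0,0.07,-1],
  [0.017,-0.215,0,0,0,0.08,-1],
  [0.02,-0.255,0,0,0,0.09,-1],
  [0.023,-0.29,0,0,0,0.1,-1],
])

```text
time_s: 5.0
ee_pos: [0.4956, -0.029, 0.1157]
eef_rot: [3.141, -0.001, 3.126]
force: [0.8, 0.5, -0.9]
grip_width: 0.0241
```

Request:
servo_tool([
  [0.003,-0.035,0,0,0,0,-1],
  [0.006,-0.075,0,0,0,0,-1],
  [0.009,-0.115,0,0,0,0,-1],
  [0.012,-0.155,0,0,0,0,-1],
  [0.015,-0.195,0,0,0,0,-1],
  [0.018,-0.23,0,0,0,0,-1],
  [0.02,-0.255,0,0,0,0,-1],
  [0.021,-0.27,0,0,0,0,-1],
])

```text
time_s: 5.67
ee_pos: [0.5157, -0.3015, 0.1137]
eef_rot: [3.14, -0.003, 3.124]
force: [-0.2, -0.1, -1.9]
grip_width: 0.0235
```

Request:
servo_tool([
  [0.004,-0.0015,-0.01,0,0,0,-1],
  [0.004,-0.0015,-0.025,0,0,0,-1],
  [0.004,-0.0015,-0.04,0,0,0,-1],
  [0.004,-0.0015,-0.05,0,0,0,-1],
  [0.004,-0.0015,-0.055,0,0,0,-1],
  [0.004,-0.0015,-0.055,0,0,0,-1],
  [0.004,-0.0015,-0.055,0,0,0,-1],
  [0.004,-0.0015,-0.055,0,0,0,-1],
])

```text
time_s: 6.33
ee_pos: [0.5201, -0.303, 0.0594]
eef_rot: [3.14, -0.002, 3.124]
force: [0.3, -1.1, -0.8]
grip_width: 0.0235
```

```bash
cat > look.py <<'E'
import sys
from h import *
n=sys.argv[1]
p,o=wristP(); a=p['image'][...,::-1].copy(); q=cams.camera('top'); b=q['image'][...,::-1]
# overlay strip outline + lane centres on wrist
O=np.array([.5515,-.2045]); th=np.radians(-1.); R=np.array([[np.cos(th),-np.sin(th)],[np.sin(th),np.cos(th)]])
def P(x,y,z=.01): return tuple(int(round(k)) for k in proj(p,[*(O+R@np.array([x,y])),z]))
for l in [((-.097,-.145),(-.097,.145)),((-.013,-.145),(-.013,.145))]+[((-.11,y),(.0,y)) for y in (-.099,-.033,.033,.099)]: cv2.line(a,P(*l[0]),P(*l[1]),(0,255,0),1)
im=np.zeros((400,800,3),np.uint8); im[:250,:400]=cv2.resize(a,(400,250)); im[:375,400:]=cv2.resize(b[145:270,315:448],(400,375),interpolation=cv2.INTER_CUBIC)
s=cams.camera('side')['image'][...,::-1][170:320,270:480]; im[250:,:210]=s
cv2.imwrite('pics/'+n,im); print(o['ee_pos'].round(4),o['force'].round(1))
E
python3 look.py l1.png
```

```text
[ 0.5201 -0.303   0.0594] [ 0.3 -1.1 -0.8]
```

View pics/l1.png

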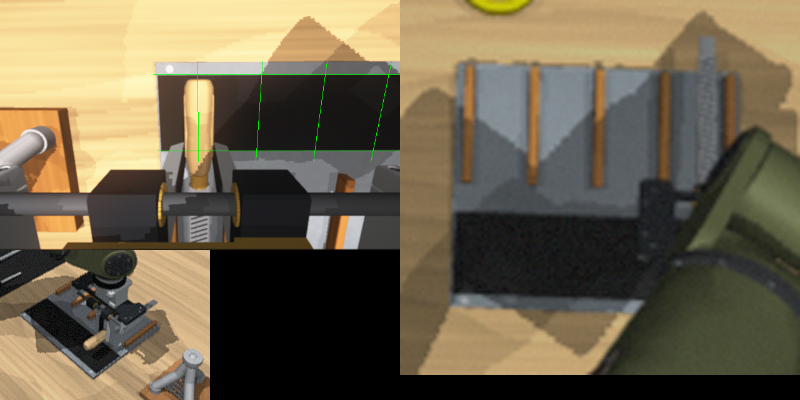

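Request:
servo_tool([
  [0,0,-0.01,0,0,0,-1],
  [0,0,-0.02,0,0,0,-1],
  [0,0,-0.03,0,0,0,-1],
  [0,0,-0.036,0,0,0,-1],
  [0,0,-0.04,0,0,0,-1],
  [0,0,-0.043,0,0,0,-1],
  [0,0,-0.0445,0,0,0,-1],
  [0,0,-0.0445,0,0,0,-1],
])

```text
time_s: 7.15
ee_pos: [0.52, -0.3031, 0.0148]
eef_rot: [3.14, -0.002, 3.124]
force: [-0.4, 0.1, -1.6]
grip_width: 0.0234
```

Request:
servo_tool([
  [0,0,-0.0005,0,0,0,-1],
  [0,0,-0.001,0,0,0,-1],
  [0,0,-0.001,0,0,0,-1],
  [0,0,-0.0015,0,0,0,-1],
  [0,0,-0.0015,0,0,0,-1],
  [0,0,-0.002,0,0,0,-1],
  [0,0,-0.002,0,0,0,-1],
  [0,0,-0.002,0,0,0,-1],
])

```text
time_s: 7.82
ee_pos: [0.5202, -0.3033, 0.0142]
eef_rot: [3.141, -0.002, 3.124]
force: [-6.0, 4.4, 13.8]
grip_width: 0.0235
```

Request:
servo_tool([
  [0,0,0,0,0,0,-0.6],
  [0,0,0,0,0,0,-0.4],
  [0,0,0,0,0,0,-0.2],
  [0,0,0,0,0,0,-0.1],
  [0,0,0,0,0,0,-0.1],
  [0,0,0,0,0,0,-0.1],
  [0,0,0,0,0,0,-0.1],
  [0,0,0,0,0,0,-0.1],
])

```text
time_s: 8.48
ee_pos: [0.5202, -0.3033, 0.0142]
eef_rot: [3.141, -0.002, 3.124]
force: [0.1, -0.2, 0.7]
grip_width: 0.0422
```

Request:
servo_tool([
  [0,0,0.01,0,0,0,-0.1],
  [0,0,0.025,0,0,0,-0.1],
  [0,0,0.045,0,0,0,-0.1],
  [0,0,0.065,0,0,0,-0.1],
  [0,0,0.085,0,0,0,-0.1],
  [0,0,0.1,0,0,0,-0.1],
  [0,0,0.11,0,0,0,-0.1],
  [0,0,0.115,0,0,0,-0.1],
])

```text
time_s: 9.15
ee_pos: [0.5206, -0.3035, 0.1311]
eef_rot: [-3.141, 0.0, 3.124]
force: [-0.3, 0.2, -0.7]
grip_width: 0.0421
```

Request:
servo_tool([
  [-0.001,0.03,0,0,0,0,-0.1],
  [-0.002,0.07,0.005,0,0,0,0],
  [-0.003,0.11,0.005,0,0,0.01,0.1],
  [-0.004,0.15,0.005,0,0,0.02,0.3],
  [-0.005,0.19,0.005,0,0,0.03,0.3],
  [-0.006,0.23,0.005,0,0,0.04,0.3],
  [-0.007,0.27,0.005,0,0,0.05,0.3],
  [-0.008,0.31,0.005,0,0,0.06,0.3],
])

```text
time_s: 9.82
ee_pos: [0.5119, 0.0083, 0.1358]
eef_rot: [-3.141, -0.001, -3.099]
force: [0.1, 0.6, -0.1]
grip_width: 0.061
```

Request:
servo_tool([
  [-0.001,0.04,0,0,0,0.01,0.3],
  [-0.002,0.08,0,0,0,0.02,0.3],
  [-0.003,0.12,0,0,0,0.02,0.3],
  [-0.004,0.16,0,0,0,0.02,0.3],
  [-0.005,0.2,0,0,0,0.02,0.3],
  [-0.006,0.24,0,0,0,0.02,0.3],
  [-0.007,0.28,0,0,0,0.02,0.3],
  [-0.007,0.31,0,0,0,0.02,0.3],
])

```text
time_s: 10.48
ee_pos: [0.5039, 0.3212, 0.1353]
eef_rot: [-3.141, -0.002, -3.078]
force: [-0.1, -0.0, 0.6]
grip_width: 0.061
```

```bash
cat > over.py <<'E'
import sys
from h import *
n=sys.argv[1]
p,o=wristP(); im=p['image'][...,::-1].copy(); q=cams.camera('top'); b=q['image'][...,::-1]
for (x,y),a,L in [((.484,.347),3.4,.19),((.488,.168),2.5,.16),((.428,.077),1,.13)]:
    d=np.array([np.cos(np.radians(a)),np.sin(np.radians(a))]); c=np.array([x,y]); m=np.array([-d[1],d[0]])
    for A,B in ((c-.04*d,c+L*d),(c-.012*m,c+.012*m)): cv2.line(im,*[tuple(int(round(k)) for k in proj(p,[*t,.015])) for t in (A,B)],(0,255,0),1)
out=np.zeros((400,800,3),np.uint8); out[:250,:400]=cv2.resize(im,(400,250)); out[:375,400:]=cv2.resize(b[145:270,315:448],(400,375),interpolation=cv2.INTER_CUBIC)
cv2.imwrite('pics/'+n,out); cv2.imwrite('pics/f'+n,im); print(o['ee_pos'].round(4),o['eef_rot'].round(3),o['force'].round(1))
E
python3 over.py o2.png
```

```text
[0.5039 0.3212 0.1353] [-3.141e+00 -2.000e-03 -3.078e+00] [-0.1 -0.   0.6]
```

View pics/o2.png

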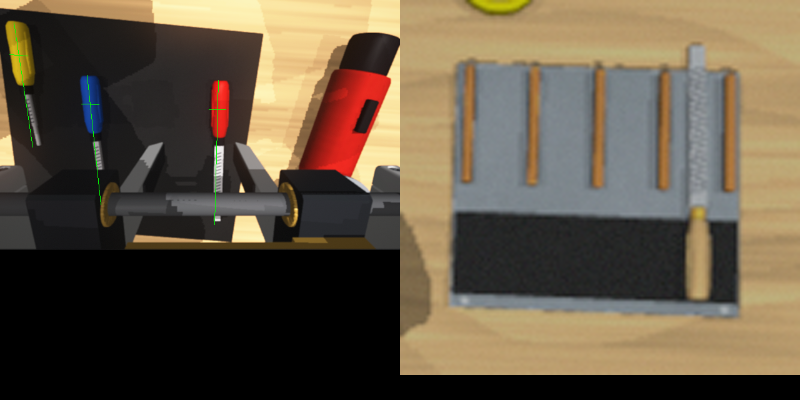

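View pics/fo2.png

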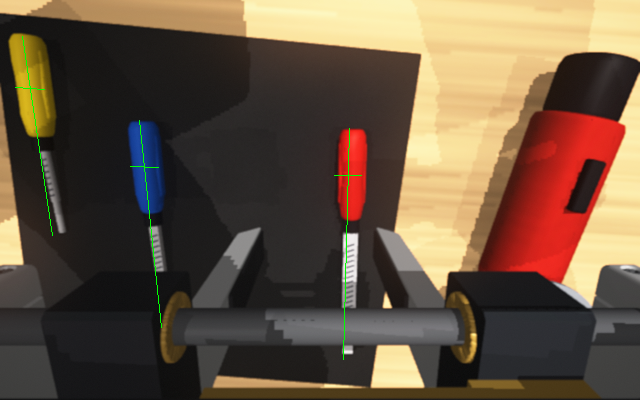

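Request:
servo_tool([
  [0,0.015,-0.01,0,0,-0.01,0.3],
  [0,0.028,-0.03,0,0,-0.01,0.3],
  [0,0.0285,-0.06,0,0,-0.01,0.3],
  [0,0.0285,-0.09,0,0,-0.01,0.3],
  [0,0.0285,-0.11,0,0,-0.01,0.3],
  [0,0.0285,-0.12,0,0,-0.01,0.3],
  [0,0.0285,-0.128,0,0,-0.01,0.3],
  [0,0.0285,-0.128,0,0,-0.01,0.3],
])

```text
time_s: 11.25
ee_pos: [0.5035, 0.3498, 0.0059]
eef_rot: [-3.141, -0.003, -3.085]
force: [-0.1, 0.2, 0.0]
grip_width: 0.0613
```

Request:
servo_tool([
  [0,0,0,0,0,0,-1],
  [0,0,0,0,0,0,-1],
  [0,0,0,0,0,0,-1],
  [0,0,0,0,0,0,-1],
  [0,0,0,0,0,0,-1],
  [0,0,0,0,0,0,-1],
  [0,0,0,0,0,0,-1],
  [0,0,0,0,0,0,-1],
])

```text
time_s: 11.92
ee_pos: [0.5037, 0.35, 0.0063]
eef_rot: [-3.141, -0.003, -3.085]
force: [-0.5, 0.2, 3.4]
grip_width: 0.0237
```

Request:
servo_tool([
  [0,0,0.008,0,0,0,-1],
  [0,0,0.02,0,0,0,-1],
  [0,0,0.04,0,0,0,-1],
  [0,0,0.06,0,0,0,-1],
  [0,0,0.08,0,0,0,-1],
  [0,0,0.1,0,0,0,-1],
  [0,0,0.11,0,0,0,-1],
  [0,0,0.115,0,0,0,-1],
])

```text
time_s: 12.58
ee_pos: [0.5042, 0.3503, 0.1236]
eef_rot: [3.141, -0.0, -3.085]
force: [0.9, 0.2, -1.7]
grip_width: 0.0237
```

Request:
servo_tool([
  [0.001,-0.02,0,0,0,-0.01,-1],
  [0.002,-0.055,0,0,0,-0.02,-1],
  [0.003,-0.095,0,0,0,-0.03,-1],
  [0.004,-0.135,0,0,0,-0.04,-1],
  [0.005,-0.175,0,0,0,-0.05,-1],
  [0.006,-0.215,0,0,0,-0.06,-1],
  [0.007,-0.255,0,0,0,-0.07,-1],
  [0.007,-0.295,0,0,0,-0.074,-1],
])

```text
time_s: 13.25
ee_pos: [0.5105, 0.0534, 0.1232]
eef_rot: [3.141, -0.001, 3.124]
force: [0.7, -0.9, -1.0]
grip_width: 0.0237
```

Request:
servo_tool([
  [0.001,-0.04,0,0,0,0,-1],
  [0.002,-0.08,0,0,0,0,-1],
  [0.003,-0.12,0,0,0,0,-1],
  [0.004,-0.16,0,0,0,0,-1],
  [0.005,-0.195,0,0,0,0,-1],
  [0.005,-0.23,0,0,0,0,-1],
  [0.005,-0.26,0,0,0,0,-1],
  [0.005,-0.28,0,0,0,0,-1],
])

```text
time_s: 13.92
ee_pos: [0.5147, -0.2292, 0.1225]
eef_rot: [3.141, -0.002, 3.122]
force: [-0.3, -0.1, -1.4]
grip_width: 0.0237
```

Request:
servo_tool([
  [0.001,-0.008,-0.01,0,0,0.002,-1],
  [0.001,-0.008,-0.025,0,0,0.002,-1],
  [0.001,-0.008,-0.04,0,0,0.002,-1],
  [0.001,-0.008,-0.055,0,0,0.002,-1],
  [0.001,-0.008,-0.065,0,0,0.002,-1],
  [0.001,-0.008,-0.065,0,0,0.002,-1],
  [0.001,-0.008,-0.065,0,0,0.002,-1],
  [0.001,-0.008,-0.065,0,0,0.002,-1],
])

```text
time_s: 14.58
ee_pos: [0.5161, -0.2371, 0.0581]
eef_rot: [3.141, -0.001, 3.124]
force: [0.2, -0.2, -1.4]
grip_width: 0.0237
```

```bash
python3 look.py l2.png
```

```text
[ 0.5161 -0.2371  0.0581] [ 0.2 -0.2 -1.4]
```

View pics/l2.png

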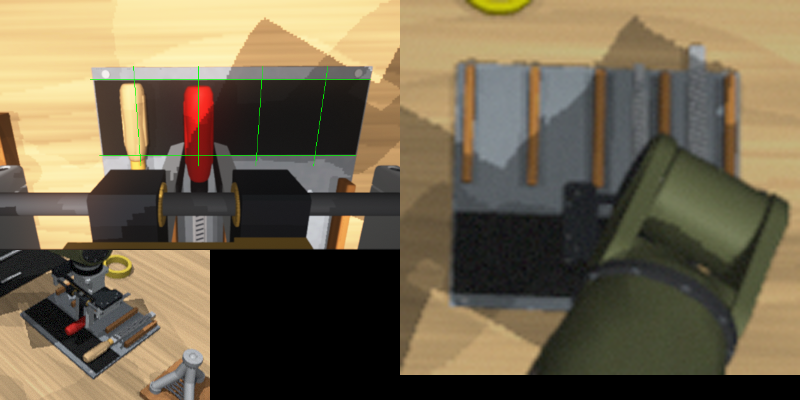

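Request:
servo_tool([
  [-0.002,0,-0.01,0,0,0,-1],
  [-0.002,0,-0.02,0,0,0,-1],
  [-0.002,0,-0.03,0,0,0,-1],
  [-0.002,0,-0.037,0,0,0,-1],
  [-0.002,0,-0.041,0,0,0,-1],
  [-0.002,0,-0.043,0,0,0,-1],
  [-0.002,0,-0.044,0,0,0,-1],
  [-0.002,0,-0.0445,0,0,0,-1],
])

```text
time_s: 15.4
ee_pos: [0.5142, -0.2374, 0.0138]
eef_rot: [3.142, -0.001, 3.124]
force: [0.4, -0.5, -1.1]
grip_width: 0.0235
```

Request:
servo_tool([
  [0,0,0,0,0,0,-1],
  [0,0,-0.0005,0,0,0,-1],
  [0,0,-0.0005,0,0,0,-1],
  [0,0,-0.001,0,0,0,-1],
  [0,0,-0.001,0,0,0,-1],
  [0,0,-0.001,0,0,0,-1],
  [0,0,-0.001,0,0,0,-1],
  [0,0,-0.001,0,0,0,-1],
])

```text
time_s: 16.07
ee_pos: [0.5144, -0.2374, 0.0132]
eef_rot: [-3.141, -0.0, 3.124]
force: [-2.5, 0.8, 6.2]
grip_width: 0.0238
```

Request:
servo_tool([
  [0,0,0,0,0,0,-0.6],
  [0,0,0,0,0,0,-0.4],
  [0,0,0,0,0,0,-0.2],
  [0,0,0,0,0,0,-0.1],
  [0,0,0,0,0,0,-0.1],
  [0,0,0,0,0,0,-0.1],
  [0,0,0,0,0,0,-0.1],
  [0,0,0,0,0,0,-0.1],
])

```text
time_s: 16.73
ee_pos: [0.5144, -0.2374, 0.0132]
eef_rot: [-3.141, -0.0, 3.124]
force: [0.3, -0.7, -0.1]
grip_width: 0.0425
```

Request:
servo_tool([
  [0,0,0.01,0,0,0,-0.1],
  [0,0,0.025,0,0,0,-0.1],
  [0,0,0.045,0,0,0,-0.1],
  [0,0,0.065,0,0,0,-0.1],
  [0,0,0.085,0,0,0,-0.1],
  [0,0,0.1,0,0,0,-0.1],
  [0,0,0.11,0,0,0,-0.1],
  [0,0,0.115,0,0,0,-0.1],
])

```text
time_s: 17.4
ee_pos: [0.5147, -0.2376, 0.1301]
eef_rot: [-3.14, 0.002, 3.124]
force: [0.1, 0.0, 0.9]
grip_width: 0.0422
```

Request:
servo_tool([
  [-0.001,0.03,0,0,0,0,-0.1],
  [-0.002,0.07,0.005,0,0,0,0],
  [-0.003,0.11,0.005,0,0,0.01,0.1],
  [-0.004,0.15,0.005,0,0,0.02,0.3],
  [-0.005,0.19,0.005,0,0,0.03,0.3],
  [-0.006,0.23,0.005,0,0,0.04,0.3],
  [-0.007,0.27,0.005,0,0,0.05,0.3],
  [-0.008,0.31,0.005,0,0,0.061,0.3],
])

```text
time_s: 18.07
ee_pos: [0.5061, 0.0742, 0.1349]
eef_rot: [-3.14, 0.001, -3.098]
force: [0.8, 0.5, 1.6]
grip_width: 0.061
```

Request:
servo_tool([
  [0,0.03,0,0,0,0,0.3],
  [0,0.06,0,0,0,0,0.3],
  [0,0.085,-0.01,0,0,0,0.3],
  [0,0.098,-0.02,0,0,0,0.3],
  [0,0.098,-0.03,0,0,0,0.3],
  [0,0.098,-0.04,0,0,0,0.3],
  [0,0.098,-0.04,0,0,0,0.3],
  [0,0.098,-0.04,0,0,0,0.3],
])

```text
time_s: 18.73
ee_pos: [0.5059, 0.1709, 0.0942]
eef_rot: [-3.14, -0.001, -3.099]
force: [0.8, 0.6, 0.1]
grip_width: 0.0613
```

```bash
python3 over.py o3.png
```

```text
[0.5059 0.1709 0.0942] [-3.140e+00 -1.000e-03 -3.099e+00] [0.8 0.6 0.1]
```

View pics/o3.png

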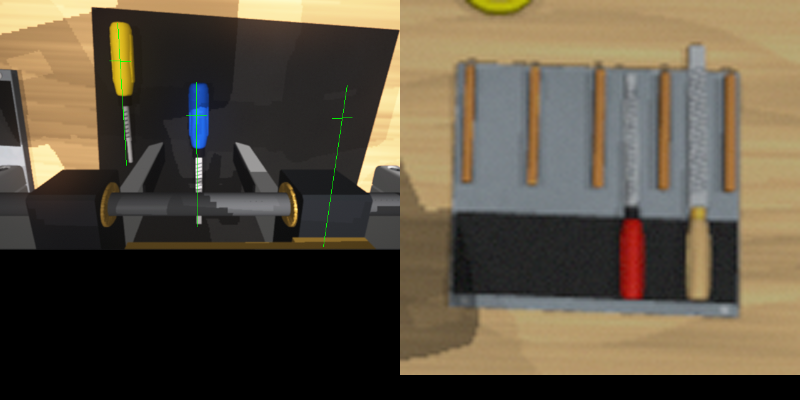

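Request:
servo_tool([
  [0.001,0.0005,-0.02,0,0,0,0.3],
  [0.001,0.0005,-0.04,0,0,0,0.3],
  [0.001,0.0005,-0.06,0,0,0,0.3],
  [0.001,0.0005,-0.075,0,0,0,0.3],
  [0.001,0.0005,-0.083,0,0,0,0.3],
  [0.001,0.0005,-0.087,0,0,0,0.3],
  [0.001,0.0005,-0.0875,0,0,0,0.3],
  [0.001,0.0005,-0.0875,0,0,0,0.3],
])

```text
time_s: 19.5
ee_pos: [0.5079, 0.1718, 0.0085]
eef_rot: [-3.141, 0.002, -3.099]
force: [-0.1, -0.3, 0.3]
grip_width: 0.061
```

Request:
servo_tool([
  [0,0,0,0,0,0,-1],
  [0,0,0,0,0,0,-1],
  [0,0,0,0,0,0,-1],
  [0,0,0,0,0,0,-1],
  [0,0,0,0,0,0,-1],
  [0,0,0,0,0,0,-1],
  [0,0,0,0,0,0,-1],
  [0,0,0,0,0,0,-1],
])

```text
time_s: 20.17
ee_pos: [0.5079, 0.1718, 0.0086]
eef_rot: [-3.141, 0.002, -3.099]
force: [-0.1, 0.2, 2.0]
grip_width: 0.0239
```

Request:
servo_tool([
  [0,0,0.008,0,0,0,-1],
  [0,0,0.02,0,0,0,-1],
  [0,0,0.04,0,0,0,-1],
  [0,0,0.06,0,0,0,-1],
  [0,0,0.08,0,0,0,-1],
  [0,0,0.1,0,0,0,-1],
  [0,0,0.11,0,0,0,-1],
  [0,0,0.115,0,0,0,-1],
])

```text
time_s: 20.83
ee_pos: [0.5085, 0.1719, 0.1258]
eef_rot: [-3.141, 0.005, -3.099]
force: [-0.1, 0.5, -1.2]
grip_width: 0.0241
```

Request:
servo_tool([
  [0.001,-0.02,0,0,0,-0.01,-1],
  [0.002,-0.055,0,0,0,-0.02,-1],
  [0.003,-0.095,0,0,0,-0.03,-1],
  [0.004,-0.135,0,0,0,-0.04,-1],
  [0.005,-0.175,0,0,0,-0.05,-1],
  [0.006,-0.215,0,0,0,-0.06,-1],
  [0.007,-0.255,0,0,0,-0.06,-1],
  [0.007,-0.295,0,0,0,-0.06,-1],
])

```text
time_s: 21.5
ee_pos: [0.5149, -0.1249, 0.1253]
eef_rot: [3.142, 0.004, 3.124]
force: [0.9, 0.2, -1.3]
grip_width: 0.0239
```

Request:
servo_tool([
  [0,-0.025,0,0,0,0,-1],
  [0,-0.043,0,0,0,0,-1],
  [0,-0.047,-0.01,0,0,0,-1],
  [0,-0.047,-0.03,0,0,0,-1],
  [0,-0.047,-0.05,0,0,0,-1],
  [0,-0.047,-0.06,0,0,0,-1],
  [0,-0.047,-0.065,0,0,0,-1],
  [0,-0.047,-0.065,0,0,0,-1],
])

```text
time_s: 22.17
ee_pos: [0.5145, -0.1712, 0.0593]
eef_rot: [3.141, 0.003, 3.124]
force: [-0.5, 0.4, -0.5]
grip_width: 0.0238
```

```bash
python3 look.py l3.png
```

```text
[ 0.5145 -0.1712  0.0593] [-0.5  0.4 -0.5]
```

View pics/l3.png

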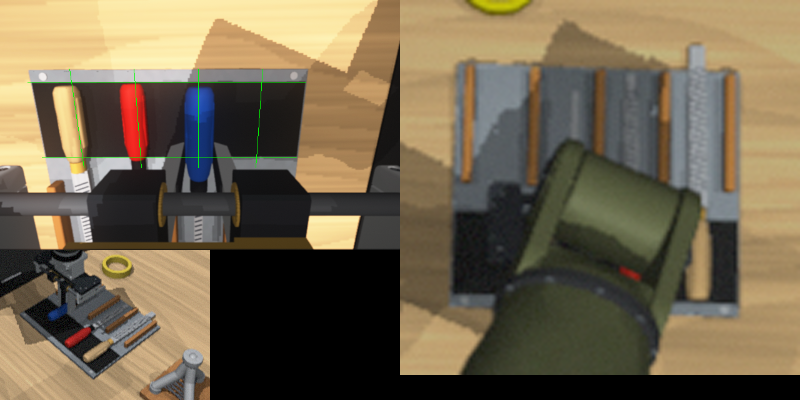

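Request:
servo_tool([
  [-0.001,0,-0.01,0,0,0,-1],
  [-0.001,0,-0.02,0,0,0,-1],
  [-0.001,0,-0.03,0,0,0,-1],
  [-0.001,0,-0.037,0,0,0,-1],
  [-0.001,0,-0.04,0,0,0,-1],
  [-0.001,0,-0.0415,0,0,0,-1],
  [-0.001,0,-0.0425,0,0,0,-1],
  [-0.001,0,-0.043,0,0,0,-1],
])

```text
time_s: 22.98
ee_pos: [0.5145, -0.1719, 0.0183]
eef_rot: [-3.141, 0.006, 3.124]
force: [-0.1, -0.6, -1.0]
grip_width: 0.0234
```

Request:
servo_tool([
  [0,0,0,0,0,0,-1],
  [0,0,-0.0005,0,0,0,-1],
  [0,0,-0.0005,0,0,0,-1],
  [0,0,-0.001,0,0,0,-1],
  [0,0,-0.001,0,0,0,-1],
  [0,0,-0.001,0,0,0,-1],
  [0,0,-0.001,0,0,0,-1],
  [0,0,-0.001,0,0,0,-1],
])

```text
time_s: 23.65
ee_pos: [0.5146, -0.1719, 0.0173]
eef_rot: [-3.141, 0.006, 3.124]
force: [-0.4, 0.2, -1.1]
grip_width: 0.0236
```

Request:
servo_tool([
  [0,0,-0.0005,0,0,0,-1],
  [0,0,-0.001,0,0,0,-1],
  [0,0,-0.0015,0,0,0,-1],
  [0,0,-0.0015,0,0,0,-1],
  [0,0,-0.002,0,0,0,-1],
  [0,0,-0.002,0,0,0,-1],
  [0,0,-0.002,0,0,0,-1],
  [0,0,-0.002,0,0,0,-1],
])

```text
time_s: 24.32
ee_pos: [0.5146, -0.1719, 0.0155]
eef_rot: [-3.141, 0.006, 3.124]
force: [-3.0, 1.2, 4.8]
grip_width: 0.0238
```

Contact; release.

Request:
servo_tool([
  [0,0,0,0,0,0,-0.6],
  [0,0,0,0,0,0,-0.4],
  [0,0,0,0,0,0,-0.2],
  [0,0,0,0,0,0,-0.1],
  [0,0,0,0,0,0,-0.1],
  [0,0,0,0,0,0,-0.1],
  [0,0,0,0,0,0,-0.1],
  [0,0,0,0,0,0,-0.1],
])

```text
time_s: 24.98
ee_pos: [0.5146, -0.172, 0.0155]
eef_rot: [-3.141, 0.006, 3.124]
force: [0.5, -0.3, 0.7]
grip_width: 0.042
```

Request:
servo_tool([
  [0,0,0.01,0,0,0,-0.1],
  [0,0,0.025,0,0,0,-0.1],
  [0,0,0.045,0,0,0,-0.1],
  [0,0,0.065,0,0,0,-0.1],
  [0,0,0.085,0,0,0,-0.1],
  [0,0,0.1,0,0,0,-0.1],
  [0,0,0.11,0,0,0,-0.1],
  [0,0,0.115,0,0,0,-0.1],
])

```text
time_s: 25.65
ee_pos: [0.515, -0.1721, 0.1323]
eef_rot: [-3.14, 0.008, 3.124]
force: [0.4, 0.0, -0.3]
grip_width: 0.0427
```

Request:
servo_tool([
  [-0.01,0.035,0,0,0.002,0,-0.1],
  [-0.02,0.07,0,0,0.004,0.01,0],
  [-0.031,0.11,0,0,0.006,0.02,0.1],
  [-0.043,0.15,0,0,0.008,0.03,0.3],
  [-0.055,0.19,0,0,0.008,0.03,0.3],
  [-0.065,0.225,-0.005,0,0.008,0.03,0.3],
  [-0.072,0.251,-0.02,0,0.008,0.03,0.3],
  [-0.072,0.251,-0.035,0,0.008,0.03,0.3],
])

```text
time_s: 26.32
ee_pos: [0.4418, 0.0824, 0.0971]
eef_rot: [-3.141, 0.0, -3.126]
force: [0.5, 0.0, -1.2]
grip_width: 0.0611
```

```bash
python3 over.py o4.png
```

```text
[0.4418 0.0824 0.0971] [-3.141  0.    -3.126] [ 0.5  0.  -1.2]
```

View pics/o4.png

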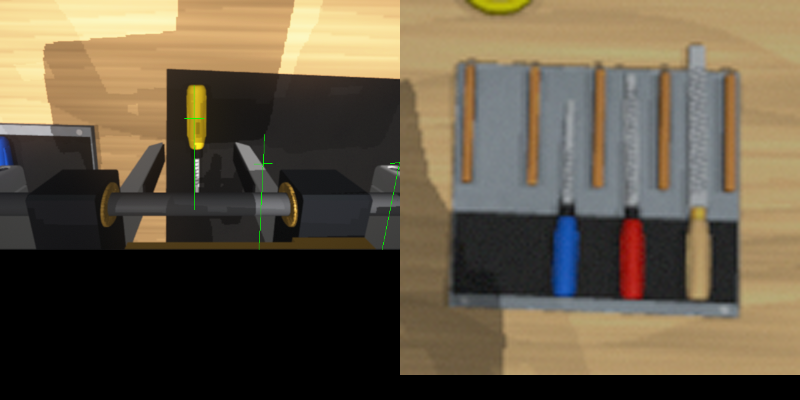

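Request:
servo_tool([
  [0.001,-0.0035,-0.02,0,0,0,0.3],
  [0.001,-0.0035,-0.04,0,0,0,0.3],
  [0.001,-0.0035,-0.06,0,0,0,0.3],
  [0.001,-0.0035,-0.075,0,0,0,0.3],
  [0.001,-0.0035,-0.084,0,0,0,0.3],
  [0.001,-0.0035,-0.088,0,0,0,0.3],
  [0.001,-0.0035,-0.09,0,0,0,0.3],
  [0.001,-0.0035,-0.09,0,0,0,0.3],
])

```text
time_s: 27.08
ee_pos: [0.4428, 0.0759, 0.0059]
eef_rot: [-3.14, -0.003, -3.127]
force: [0.2, 0.7, -1.2]
grip_width: 0.0612
```

Request:
servo_tool([
  [0,0,0,0,0,0,-1],
  [0,0,0,0,0,0,-1],
  [0,0,0,0,0,0,-1],
  [0,0,0,0,0,0,-1],
  [0,0,0,0,0,0,-1],
  [0,0,0,0,0,0,-1],
  [0,0,0,0,0,0,-1],
  [0,0,0,0,0,0,-1],
])

```text
time_s: 27.75
ee_pos: [0.4429, 0.076, 0.006]
eef_rot: [-3.14, -0.003, -3.127]
force: [-0.8, 1.2, 3.5]
grip_width: 0.0233
```

Request:
servo_tool([
  [0,0,0.008,0,0,0,-1],
  [0,0,0.02,0,0,0,-1],
  [0,0,0.04,0,0,0,-1],
  [0,0,0.06,0,0,0,-1],
  [0,0,0.08,0,0,0,-1],
  [0,0,0.1,0,0,0,-1],
  [0,0,0.11,0,0,0,-1],
  [0,0,0.115,0,0,0,-1],
])

```text
time_s: 28.42
ee_pos: [0.4434, 0.076, 0.1226]
eef_rot: [-3.14, -0.001, -3.127]
force: [1.3, -0.4, -0.8]
grip_width: 0.0233
```

Request:
servo_tool([
  [0.01,-0.02,0,0,0,-0.005,-1],
  [0.02,-0.05,0,0,0,-0.01,-1],
  [0.035,-0.085,0,0,0,-0.02,-1],
  [0.05,-0.12,0,0,0,-0.03,-1],
  [0.06,-0.15,0,0,0,-0.032,-1],
  [0.067,-0.172,0,0,0,-0.032,-1],
  [0.067,-0.1805,-0.01,0,0,-0.032,-1],
  [0.067,-0.1805,-0.02,0,0,-0.032,-1],
])

```text
time_s: 29.08
ee_pos: [0.51, -0.1057, 0.1011]
eef_rot: [-3.14, -0.002, 3.122]
force: [0.5, -0.2, -0.9]
grip_width: 0.0236
```

Request:
servo_tool([
  [0,0,-0.015,0,0,0,-1],
  [0,0,-0.03,0,0,0,-1],
  [0,0,-0.043,0,0,0,-1],
  [0,0,-0.043,0,0,0,-1],
  [0,0,-0.043,0,0,0,-1],
  [0,0,-0.043,0,0,0,-1],
  [0,0,-0.043,0,0,0,-1],
  [0,0,-0.043,0,0,0,-1],
])

```text
time_s: 29.75
ee_pos: [0.5102, -0.1056, 0.0588]
eef_rot: [-3.14, -0.001, 3.122]
force: [0.7, 0.5, -0.9]
grip_width: 0.0233
```

```bash
python3 look.py l4.png
```

```text
[ 0.5102 -0.1056  0.0588] [ 0.7  0.5 -0.9]
```

View pics/l4.png

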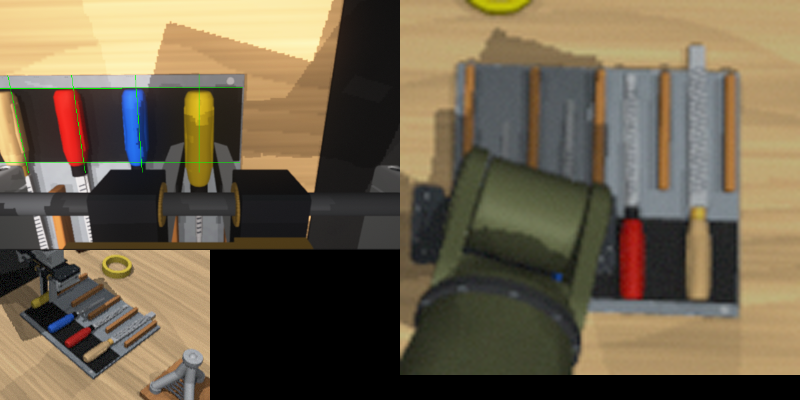

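Request:
servo_tool([
  [0.001,0.0005,-0.01,0,0,0,-1],
  [0.001,0.0005,-0.02,0,0,0,-1],
  [0.001,0.0005,-0.03,0,0,0,-1],
  [0.001,0.0005,-0.037,0,0,0,-1],
  [0.001,0.0005,-0.041,0,0,0,-1],
  [0.001,0.0005,-0.0435,0,0,0,-1],
  [0.001,0.0005,-0.0445,0,0,0,-1],
  [0.001,0.0005,-0.045,0,0,0,-1],
])

```text
time_s: 30.57
ee_pos: [0.5112, -0.1053, 0.0135]
eef_rot: [-3.14, -0.001, 3.122]
force: [0.1, 0.2, -1.3]
grip_width: 0.0234
```

Request:
servo_tool([
  [0,0,0,0,0,0,-1],
  [0,0,-0.0005,0,0,0,-1],
  [0,0,-0.0005,0,0,0,-1],
  [0,0,-0.001,0,0,0,-1],
  [0,0,-0.001,0,0,0,-1],
  [0,0,-0.001,0,0,0,-1],
  [0,0,-0.001,0,0,0,-1],
  [0,0,-0.001,0,0,0,-1],
])

```text
time_s: 31.23
ee_pos: [0.5114, -0.1053, 0.013]
eef_rot: [-3.14, -0.001, 3.122]
force: [-2.1, -0.5, 4.9]
grip_width: 0.024
```

Request:
servo_tool([
  [0,0,0,0,0,0,-0.6],
  [0,0,0,0,0,0,-0.4],
  [0,0,0,0,0,0,-0.2],
  [0,0,0,0,0,0,-0.1],
  [0,0,0,0,0,0,-0.1],
  [0,0,0,0,0,0,-0.1],
  [0,0,0,0,0,0,-0.1],
  [0,0,0,0,0,0,-0.1],
])

```text
time_s: 31.9
ee_pos: [0.5114, -0.1053, 0.013]
eef_rot: [-3.14, -0.001, 3.122]
force: [0.7, 0.6, -0.1]
grip_width: 0.0421
```

Request:
servo_tool([
  [0,0,0.01,0,0,0,-0.1],
  [0,0,0.025,0,0,0,-0.1],
  [0,0,0.045,0,0,0,-0.1],
  [0,0,0.065,0,0,0,-0.1],
  [0,0,0.085,0,0,0,-0.1],
  [0,0,0.105,0,0,0,-0.1],
  [0,0,0.125,0,0,0,-0.1],
  [0,0,0.135,0,0,0,-0.1],
])

```text
time_s: 32.57
ee_pos: [0.512, -0.1055, 0.1511]
eef_rot: [-3.139, 0.003, 3.122]
force: [-0.4, 0.1, 0.4]
grip_width: 0.0422
```

Request:
servo_tool([
  [-0.01,0.03,0,0,0,0,-0.1],
  [-0.02,0.06,0,0,0,0,-0.1],
  [-0.03,0.1,0,0,0,0,-0.1],
  [-0.04,0.14,0,0,0,0,-0.1],
  [-0.05,0.18,0,0,0,0,-0.1],
  [-0.06,0.21,0,0,0,0,-0.1],
  [-0.06,0.23,0,0,0,0,-0.1],
  [-0.06,0.25,0,0,0,0,-0.1],
])

```text
time_s: 33.23
ee_pos: [0.4513, 0.1461, 0.1514]
eef_rot: [-3.139, 0.003, 3.123]
force: [1.1, -0.4, -0.1]
grip_width: 0.0426
```

Run:
```python
from h import *
q=cams.camera('top'); save(q,'tf.png'); s=cams.camera('side'); save(s,'sf.png')
b=q['image'][...,::-1]
cv2.imwrite('pics/tfb.png',cv2.resize(b[110:270,310:450],None,fx=3.6,fy=3.6,interpolation=cv2.INTER_CUBIC))
hsv=cv2.cvtColor(q['image'],cv2.COLOR_RGB2HSV).astype(int); S,V,H=hsv[...,1],hsv[...,2],hsv[...,0]
O=np.array([.5515,-.2045]); th=np.radians(-1.); R=np.array([[np.cos(th),-np.sin(th)],[np.sin(th),np.cos(th)]])
vv,uu=np.mgrid[160:255,328:435]
W=np.array([[pix2w(q,u,v,.022)[:2] for u in range(328,435)] for v in range(160,255)])
L=(W-O)@R
S2,V2=S[160:255,328:435],V[160:255,328:435]
for n,y in dict(wood=-.099,red=-.033,blue=.033,yellow=.099).items():
    m=(abs(L[...,1]-y)<.02)&(L[...,0]<-.0)&(V2>80)&(S2>(60 if n=='wood' else 130)); A=L[m]
    b=(abs(L[...,1]-y)<.02)&(L[...,0]>.0)&(V2>135)&(S2<60)
    w,U=np.linalg.eigh(np.cov(A.T)); d=U[:,1]
    print(n,m.sum(),A.mean(0).round(4),'x',A[:,0].min().round(3),A[:,0].max().round(3),'ang',np.degrees(np.arctan(d[1]/d[0])).round(1))
for k in ['tape_roll','packing_block','file_wood','file_red','file_blue','file_yellow']:
    r=cams.place_of(q,k)[:1]
    for t in r: print(k,round(t['p'],2),pix2w(q,t['at'][0]*640,t['at'][1]*400,.01)[:2].round(3))
```

```text
wood 308 [-0.0637 -0.101 ] x -0.123 -0.002 ang -2.2
red 208 [-0.0562 -0.0358] x -0.095 -0.017 ang 0.0
blue 212 [-0.056  0.03 ] x -0.095 -0.016 ang -0.8
yellow 213 [-0.057   0.0966] x -0.095 -0.016 ang -0.5
tape_roll 0.55 [ 0.792 -0.105]
packing_block 0.58 [0.787 0.058]
file_wood 0.92 [ 0.502 -0.309]
file_red 0.59 [ 0.504 -0.237]
file_blue 0.62 [ 0.494 -0.176]
file_yellow 0.49 [ 0.494 -0.096]
```

View pics/tfb.png

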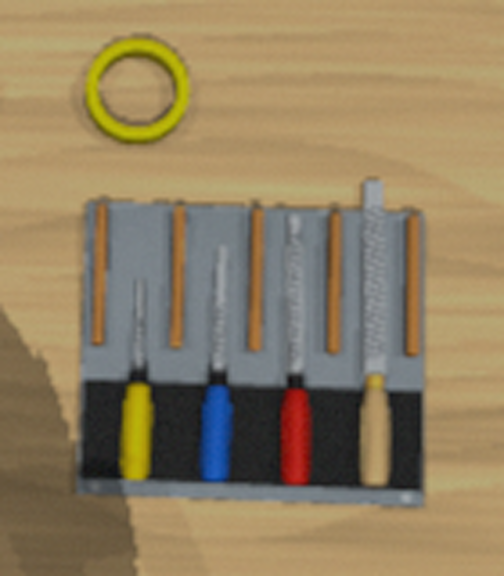

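View pics/sf.png

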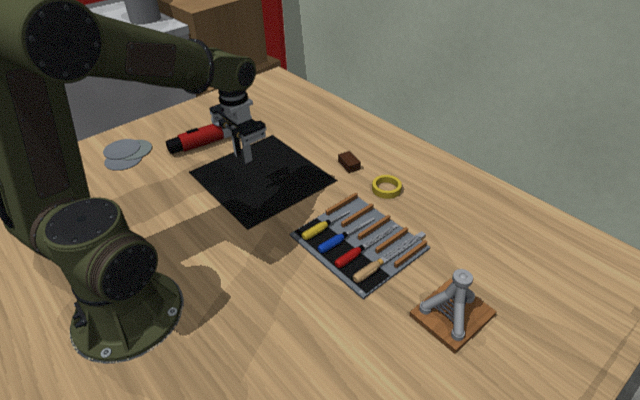

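```bash
python3 -c "
from station import hand_in; print(hand_in())"
```

```text
the job is handed in; nothing more can be done
None
```

All four files are in the rest in order of length, and I handed the job in with the arm clear at about 33 s of the 104 s. From the lattice workpiece outwards they run wood, red, blue, yellow. Each was lowered until the wrist force showed light contact (about 5–14 N) before the fingers opened. No file came near another.

**Handles:** In the last top view, the red, blue and yellow handles measured x −95 to −16 mm on the rest, inside the −97 to −13 mm strip. The wood handle's measurement was spoiled because my colour mask also picked up bench wood. In the pictures it sits on the strip like the others, with only about 2 mm to spare at each end.

**Blades:** Each blade lies down its own lane, about 2–3 mm off the lane's centre line. The red, blue and yellow handles came out within 1° of straight. The wood blade is straight as far as I could judge from the pictures, but I have no clean measurement of its angle.

**Network check:** The trained network's final positions for the handles differed from my own measurements by up to about 9 mm. I relied on the pictures and my measurements.

**Bystanders:** The arm never went near the tape roll or the packing block, and both look unmoved. The network put them within about 14 mm of its first reading, which I took as scatter. The last pictures show the mat empty.

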